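# Put the bench tools back into their holders

### The job

Tidy the bench: put the steel doming block, the wax block, the loupe and the small side cutters each into the wooden holder whose recess has its outline, lying flat on the recess floor and the same way up as they are now. Leave the brown bottle and the enamel cup standing where they are.

Things in the scene. Friction and masses are not known exactly. Their poses are not given: they have to be found in the camera images.
- doming_block: dark steel cube with round hollows in its faces, 50 x 50 x 50 mm, about 0.5 kg. Origin: centre of its underside; z up; x and y square to its side faces.
- wax_block: yellow-brown block of wax, 30 (x) x 62 (y) x 18 (z) mm, about 40 g. Origin: centre of its underside; z up.
- loupe: black round eyeglass loupe like a small tub, 37 mm across its upper rim, a little narrower at the foot, 26 mm tall. Origin: centre of its underside; z up.
- side_cutter: small side cutters with black handles lying flat, 57 (x) x 94 (y) x 16 (z) mm. Origin: centre of its underside outline; z up; the jaws point to -y (tip at y = -47 mm), the spread handles to +y. Around the joint, from y = -20 to -4 mm, it is a solid 18 mm wide in x, from 2 to 13 mm above the bench: good to grip there across x.
- block_holder: wooden plate, 90 x 90 mm, with a square recess 66 x 66 mm, sides along x and y, for the doming block. Fixed, 10 mm tall; its recess is 6 mm deep with a grey felt floor 4 mm above the bench. Origin: centre of its underside and of the recess; z up.
- wax_holder: wooden plate, 70 (x) x 102 (y) mm, with an oblong recess 46 (x) x 78 (y) mm for the wax block. Fixed, 10 mm tall; its recess is 6 mm deep with a grey felt floor 4 mm above the bench. Origin: centre of its underside and of the recess; z up.
- loupe_holder: wooden plate, 78 x 78 mm, with a round recess 53 mm across for the loupe. Fixed, 10 mm tall; its recess is 6 mm deep with a grey felt floor 4 mm above the bench. Origin: centre of its underside and of the recess; z up.
- cutter_holder: wooden plate, 88 (x) x 124 (y) mm, with a stepped recess for the side cutters: 36 mm wide (x) for the jaws from y = -55 to 0 mm, 73 mm wide for the handles from y = 0 to 55 mm. The cutters belong with their origin and axes on the holder's. Fixed, 10 mm tall; its recess is 6 mm deep with a grey felt floor 4 mm above the bench. Origin: centre of its underside and of the recess; z up.
- brown_bottle: brown bottle with a black cap, 42 mm across, 83 mm tall, standing loose; leave it alone. Origin: centre of its underside.
- enamel_cup: white enamel cup with a blue rim, 62 mm across, 45 mm tall, standing loose; leave it alone. Origin: centre of its underside.
Mind the look-alikes: they are no part of the job. Leave any turquoise look-alike of the doming_block alone.

How it is judged (in metres and radians):
At the end, for the whole second after the job is handed in: Each of the four things rests in its own holder: origin within 12 mm of the holder's along both its axes, underside under 6.5 mm above the bench, tilt under 0.12 rad, wax block along its recess within 0.45 rad, cutters within 0.35 rad; all released and at rest (x of doming_block in the frame of block_holder between -0.012 and 0.012 m and y of doming_block in the frame of block_holder between -0.012 and 0.012 m and z of doming_block in the frame of block_holder below 0.0065 m and angle between each of doming_block, wax_block, loupe, side_cutter's own z axis and vertical below 0.12 rad and linear speed of each of doming_block, wax_block, loupe, side_cutter below 0.02 m/s and x of wax_block in the frame of wax_holder between -0.012 and 0.012 m and y of wax_block in the frame of wax_holder between -0.012 and 0.012 m and z of wax_block in the frame of wax_holder below 0.0065 m and x of loupe in the frame of loupe_holder between -0.012 and 0.012 m and y of loupe in the frame of loupe_holder between -0.012 and 0.012 m and z of loupe in the frame of loupe_holder below 0.0065 m and x of side_cutter in the frame of cutter_holder between -0.012 and 0.012 m and y of side_cutter in the frame of cutter_holder between -0.012 and 0.012 m and z of side_cutter in the frame of cutter_holder below 0.0065 m and angle between the y axis of side_cutter and the y axis of cutter_holder, either way round below 0.35 rad and angle between the y axis of wax_block and the y axis of wax_holder, either way round below 0.45 rad); the robot touches nothing.
It fails at once if the brown bottle is pushed more than 30 mm from its place or tipped over (distance of brown_bottle from where it was at the start of the episode above 0.03 m or angle between brown_bottle's own z axis and vertical above 0.5 rad).
It fails at once if the enamel cup is pushed more than 30 mm from its place or tipped over (distance of enamel_cup from where it was at the start of the episode above 0.03 m or angle between enamel_cup's own z axis and vertical above 0.5 rad).
It also fails if it takes over 106 s, if anything falls off the work surface, if the arm or the gripper's body presses on something with over 40 N, if the wrist force passes 120 N, or if a joint passes its speed limit or range.

### The arm

A 6-joint arm with a two-finger parallel gripper is mounted at the origin on a cart in front of the work surface, level with it; the furniture and walls round the work are solid. World frame = base frame: x ahead of the robot, y to its left, z up, the work surface at z = 0. Lengths are in mm, angles in rad, forces in N, time in s.
With the tool pointing down it reaches from about 275 to 1000 mm from the base axis. Payload 8.4 kg.
Tool frame: the origin (TCP) lies on the centre line of the jaws, within the pads' length; the fingertips stand 17 mm ahead of it and the grasp point (between the pads) lies 2 mm behind it; z points along the fingers, y is the line along which they close (so a half turn about z gives the same grasp; the last joint's range is limited). The gripper opens to 85 mm and grips with 20 to 120 N. Pads are 22 mm wide; open, the fingers measure 114 mm over their backs; the gripper's body (76 mm by 85 mm) begins 54 mm behind the grasp point. The pads swing forward as they close: fully open they stand 13 mm farther back than shut.
Start: joints at [-0.002, 0.353, 1.633, -0, 1.155, -0.002], TCP at [625.002, -0, 248.281] pointing down, gripper open.
Joint ranges: [-2.63, 2.63], [-0.92, 2.1], [0.06, 2.66], [-1.3, 4.44], [0, 2.69], [-3.02, 3.02]. Speed limits (rad/s): [2.22, 2.22, 2.79, 3.14, 3.14, 3.14].

### API

Orientations are given as [roll, pitch, yaw] about the fixed x, y, z axes, in that order (R = Rz(yaw) Ry(pitch) Rx(roll)).
In Python, from rig import r, eyes gives the robot as it stands. The module is installed in compiled form; this text tells all that it offers.
- The arm moves only by the shell command python3 -m inch 'ROWS' [FORCE]. ROWS is JSON, a list of rows, each a list of 7 numbers: the shift along the tool's x, y, z in m, then the turn, a rotation vector about the tool's x, y, z in degrees, then the closure, from -1 (fully open) to 1 (shut). In form: [[x, y, z, rx, ry, rz, gripper], ...]. A call has 1 to 8 rows; each row shifts and turns the commanded pose from where the row before left it, along the tool's axes as they then stand; what a row does not reach is not made up. A row lasts 1/10 s, in which the tool goes at most 50 mm and 8.59 degrees, less where a joint would pass 70% of its speed; a pose out of reach is approached as far as the arm can. A call with a gripper value outside its range is refused whole. The fingers move at their own pace and stop on an object; FORCE is the grip in N (left out, the last holds). Time passes only in rows, so rows that do not move let the fingers close. It gives the time, the measured TCP pose, the force, the opening and the grip force at its end, in the units of the state.
- r.sense(): the state, without advancing time (a new reading comes with each control period).
- eyes.grab_frame(name): name is "scene" or "side" or "wrist"; returns a dict with "img" (384x512x3 uint8, blue, green, red), "fx", "fy", "cx", "cy" (pixels), "R" (3x3) and "t" (3): a world point X has camera coordinates R X + t; the wrist camera has in their place "hand_eye" (4x4, takes a point from camera to tool coordinates, whose origin is the TCP and whose axes are the flange's). Camera axes: x right, y down, z forward; pixel columns grow to the right and rows downward; lengths in mm; the calibration is good to about 2 mm. The wrist camera is an equidistant fisheye: a pixel r from the principal point sees the ray r / f radians off the axis. A picture is of the moment at which its call begins: read the wrist's pose just before it. There is no depth.
- r.sign_off(): hands the job in; it is judged then, once.
The state is a dict: "clock": time; "qpos": joint angles; "qvel": joint speeds; "joint_efforts": joint torques, N m; "eef_pos": TCP position; "tcp_rot": TCP orientation; "contact_force": force on the tool from outside, world axes, zero at the start; "wrist_torque": the same for the moment, N m; "opening": opening from 0.0 (shut) to 1.0 (fully open); "grasp_force": force on a finger pad.
Only numpy, scipy, OpenCV 4.12 (cv2) and the standard library are available. Lean on these libraries where they do the work, as an engineer would, in place of code of your own. Each camera call takes 0.05 s, during which the arm holds its last target. There are 200 camera calls.

## Working session

There is one attempt and no reset: what is moved stays moved. The work goes in short steps, Python scripts to look and compute and a shell command to move; the robot and the scene stay as the last step left them, time stands still between calls to the robot, and variables do not carry over. Pictures are saved under pics/ and viewed, at most 14 in all, crops included, and the job is handed in when it is done.

```bash
mkdir -p pics; python3 - <<'E'
from rig import r, eyes
import cv2,pickle
s=r.sense();print(s)
for n in("scene","side","wrist"):
    f=eyes.grab_frame(n);cv2.imwrite(f"pics/{n}0.png",f["img"]);pickle.dump(f,open(f"{n}0.pkl","wb"))
    print({k:v for k,v in f.items() if k!="img"})
E
```

```text
{'clock': 0.0, 'qpos': array([-2.41003971e-03,  3.53665278e-01,  1.63412586e+00,  1.58003211e-05,
        1.15519434e+00, -2.40777848e-03]), 'qvel': array([-0.00039391, -0.00074327,  0.00114258, -0.0003264 ,  0.00170578,
        0.00143005]), 'joint_efforts': array([-2.03471049e-03, -6.05236173e+01, -3.42063046e+01, -2.62302356e-04,
        9.48130677e-03,  3.61521288e-06]), 'eef_pos': array([ 6.24553290e+02, -4.88685863e-04,  2.47554506e+02]), 'tcp_rot': array([-3.14019987e+00, -1.77999568e-05,  1.57078766e+00]), 'contact_force': array([ 0.48277265, -0.48119407, -0.77793412]), 'wrist_torque': array([ 0.04210143, -0.02280281,  0.00520851]), 'grasp_force': 0.0, 'opening': 1.0038585454378401}
{'fx': 390.63919799609295, 'fy': 390.63919799609295, 'cx': 254.15219230433343, 'cy': 189.5290747913536, 'R': array([[ 0.57351627, -0.81918884,  0.00295516],
       [-0.48689377, -0.34377225, -0.80296644],
       [ 0.65879705,  0.45907547, -0.59601692]]), 't': array([-388.86854305,  266.83982802,  774.12586486])}
{'fx': 387.5840978410326, 'fy': 387.5840978410326, 'cx': 256.6314529888457, 'cy': 202.77557134550025, 'R': array([[ 0.99302038, -0.11692467,  0.01546445],
       [-0.04682884, -0.51121152, -0.85817821],
       [ 0.10824781,  0.85146427, -0.5131189 ]]), 't': array([-565.6627132 ,    5.69274089, 1342.45858174])}
{'fx': 297.3186396354542, 'fy': 297.3186396354542, 'cx': 254.95730758435997, 'cy': 191.52123152144426, 'hand_eye': array([[-5.92667841e-05, -9.62070689e-01, -2.72800268e-01,
         6.87146106e+01],
       [ 9.99999705e-01,  1.51914705e-04, -7.53003116e-04,
        -7.73382244e-01],
       [ 7.65884599e-04, -2.72800232e-01,  9.62070396e-01,
        -1.25190801e+02],
       [ 0.00000000e+00,  0.00000000e+00,  0.00000000e+00,
         1.00000000e+00]])}
```

View pics/scene0.png

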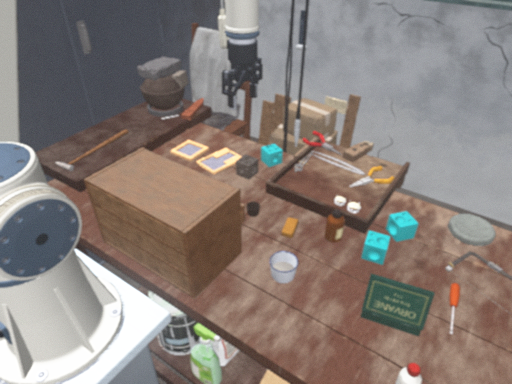

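View pics/wrist0.png

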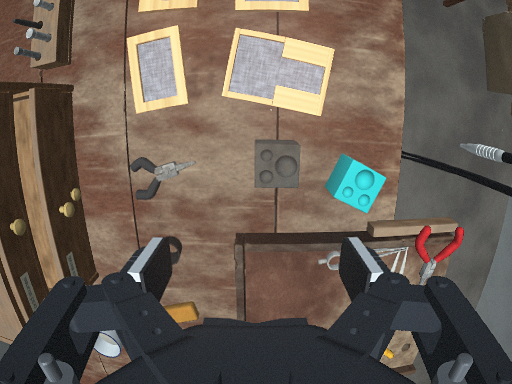

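The wrist view (right = +x, up = +y) shows:
- the wax holder at (157,68) and the cutter holder at (278,72), plus two more holders cut off at the top edge
- the cutters at (160,177)
- the dark steel cube at (277,163), with a turquoise look-alike beside it at (356,183), to be left alone
- the loupe at (172,248) and the wax at (183,313)

Next: a helper, then the side view, then a look from nearer the holders.

```bash
cat > h.py <<'E'
import numpy as np,cv2,pickle
from scipy.spatial.transform import Rotation as Ro
from rig import r,eyes
def snap(n,tag):
    s=r.sense();f=eyes.grab_frame(n);f["p"]=s["eef_pos"];f["rot"]=s["tcp_rot"]
    cv2.imwrite(f"pics/{tag}.png",f["img"]);pickle.dump(f,open(tag+".pkl","wb"));return f
def ld(tag):return pickle.load(open(tag+".pkl","rb"))
def w(f,u,v,z=0):
    x,y=(u-f["cx"])/f["fx"],(v-f["cy"])/f["fy"]
    if "hand_eye" in f:
        t=np.hypot(x,y);d=np.array([x/t*np.sin(t),y/t*np.sin(t),np.cos(t)]) if t else np.array([0,0,1.])
        H=f["hand_eye"];R=Ro.from_euler("xyz",f["rot"]).as_matrix()
        o=f["p"]+R@H[:3,3];d=R@H[:3,:3]@d
    else:
        o=-f["R"].T@f["t"];d=f["R"].T@np.array([x,y,1])
    return np.round(o+d*(z-o[2])/d[2],1)
E
python3 - <<'E'
from h import *
f=ld("wrist0");s=r.sense();f["p"]=np.array([624.8,0,248]);f["rot"]=[-3.1402,0,1.5708]
for n,u,v,z in [("waxh",157,68,10),("cuth",278,72,10),("holdA",168,0,10),("holdB",272,0,10),("cutter",160,177,8),("cube",277,163,50),("turq",356,183,50),("loupe",172,248,26),("wax",183,313,18),("cabinet",72,90,0),("cabinet",95,290,0),("tray",238,235,20)]:print(n,w(f,u,v,z))
g=ld("scene0")
for n,u,v,z in [("loupe",253,205,26),("wax",290,226,18),("cup",284,255,45),("bottle",338,213,83),("cube",246,160,50),("cabtop",241,229,120),("cabtop",189,255,120),("cabtop",135,150,120)]:print(n,w(g,u,v,z))
cv2.imwrite("pics/side0x.png",cv2.resize(ld("side0")["img"],(768,576),interpolation=3))
E
```

```text
waxh [501.7 125.2  10. ]
cuth [651.1 114.9  10. ]
holdA [514.  216.1  10. ]
holdB [644.2 208.9  10. ]
cutter [499.5 -15.2   8. ]
cube [647.9   9.8  50. ]
turq [741.2 -12.5  50. ]
loupe [ 512.5 -108.3   26. ]
wax [ 512.7 -226.3   18. ]
cabinet [365.2 111.6   0. ]
cabinet [ 351.7 -211.1    0. ]
tray [601.4 -90.2  20. ]
loupe [ 504.1 -117.9   26. ]
wax [ 497.1 -236.6   18. ]
cup [ 380.2 -289.1   45. ]
bottle [ 537.3 -339.9   83. ]
cube [643.3   5.7  50. ]
cabtop [ 328.3 -210.7  120. ]
cabtop [ 209.7 -172.4  120. ]
cabtop [418.6 220.9 120. ]
```

View pics/side0x.png

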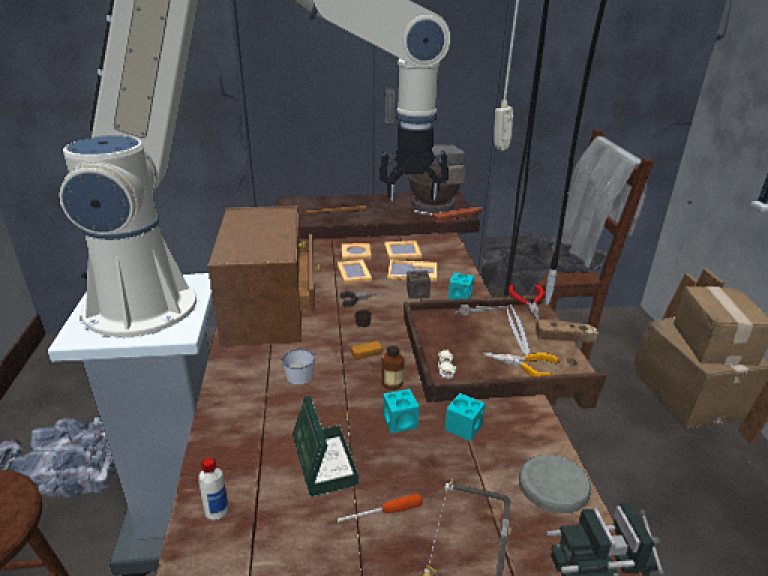

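```bash
python3 -m inch '[[0.04,0,-0.015,0,0,0,-1],[0.04,0,-0.015,0,0,0,-1],[0.04,0,-0.015,0,0,0,-1],[0.03,0,-0.015,0,0,0,-1],[0,0,0,0,0,0,-1]]'; python3 -c "
from h import *
f=snap('wrist','w1');print(f['p'],f['rot']);cv2.imwrite('pics/w1x.png',cv2.resize(f['img'],(768,576),interpolation=3))"
```

```text
clock: 0.65
eef_pos: [625.6, 153.8, 310.3]
tcp_rot: [3.139, -0.002, 1.574]
contact_force: [0.2, -1.1, -0.6]
opening: 1.003
grasp_force: 0.0
[625.63355149 153.80452483 310.30346668] [ 3.13852522e+00 -1.96075438e-03  1.57403166e+00]
```

View pics/w1x.png

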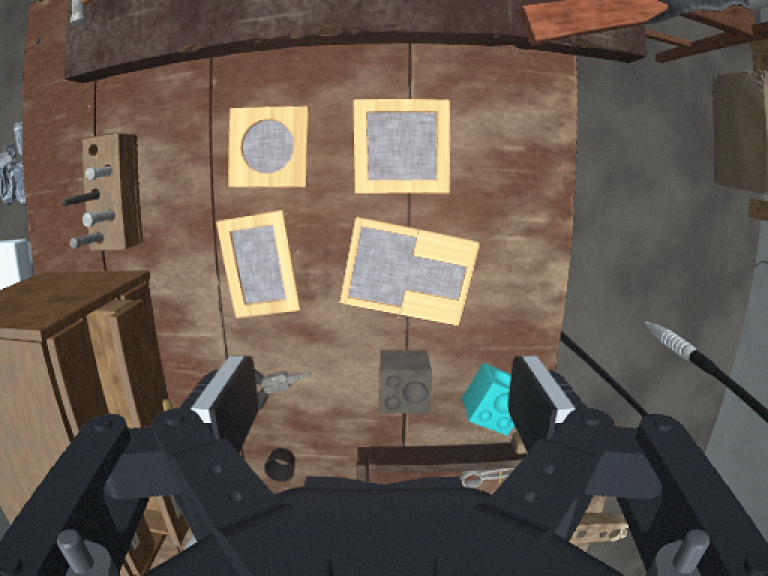

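The side view shows the dark cube at (418,283) next to a turquoise look-alike at (461,286). Two more turquoise ones are at (400,410) and (465,417). The dark grey one fits "dark steel". w1x shows all four holders: loupe (267,147), block (402,146), wax (258,264) and cutter (410,270), whose jaw slot points towards +x.

```bash
python3 - <<'E'
from h import *
f=ld("w1")
H={"loupeh":[(230,108),(307,106),(305,186),(229,187)],"blockh":[(354,99),(449,100),(449,193),(356,192)],"waxh":[(218,219),(284,211),(299,309),(237,318)],"cuth":[(358,217),(479,240),(459,325),(341,303)]}
for n,c in H.items():
    P=np.array([w(f,u/1.5,v/1.5,10)[:2] for u,v in c]);e=P[1]-P[0]+P[2]-P[3];g=P[0]-P[3]+P[1]-P[2]
    print(n,P.mean(0),np.hypot(*e)/2,np.hypot(*g)/2,"ang top edge",np.degrees(np.arctan2(e[1],e[0])),"ang up edge",np.degrees(np.arctan2(g[1],g[0]))-90)
i=ld("wrist0")["img"][120:290,125:325];cv2.imwrite("pics/c0.png",cv2.resize(i,(700,595),interpolation=2))
E
```

```text
loupeh [514.025 242.775] 77.08894213828594 77.99169827616271 ang top edge -1.8212508544438368 ang up edge -1.8736645665817093
blockh [643.85  241.175] 89.10012626253676 89.66254792275313 ang top edge 0.09645745014202037 ang up edge 0.9585683280849082
waxh [501.125 125.025] 68.95741439468269 102.80089980150952 ang top edge 6.954969116916622 ang up edge 6.4509794509172735
cuth [652.7   117.925] 121.51075055319177 89.06802175865364 ang top edge -10.694966284947677 ang up edge -10.937764308420768
```

View pics/c0.png

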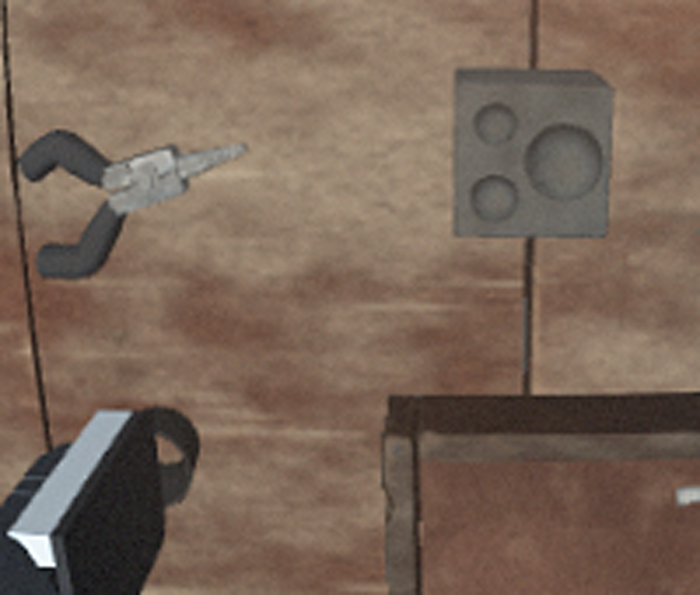

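The crop confirms the dark steel cube; its top corners are (457,85), (613,88), (607,237) and (453,236). The cutters' tip is at (246,148), the joint at about (145,180) and the handle ends at (30,175) and (45,265).

```bash
python3 - <<'E'
from h import *
f=ld("wrist0");f["p"]=np.array([624.8,0,248]);f["rot"]=[-3.1402,0,1.5708]
c=lambda u,v,z:w(f,125+u/3.5,120+v/3.5,z)[:2]
P=np.array([c(*a,50) for a in [(457,85),(613,88),(607,237),(453,236)]]);print(P,P.mean(0))
for a in [(246,148),(145,180),(103,172),(177,147),(187,185),(125,213),(30,175),(45,265)]:print(a,c(*a,10))
print("turq left",w(f,327,205,50),w(f,327,205,0),"tray",c(387,395,20),c(387,395,0))
E
```

```text
[[624.2  30.6]
 [673.1  30. ]
 [672.8 -18.4]
 [622.9 -18.1]] [648.25    6.025]
(246, 148) [548.5   3.9]
(145, 180) [509.6  -7.5]
(103, 172) [493.2  -4.2]
(177, 147) [522.7   4.6]
(187, 185) [525.6  -9.5]
(125, 213) [500.7 -19.9]
(30, 175) [463.1  -4.8]
(45, 265) [465.7 -40.2]
turq left [707.6 -39.2  50. ] [720.6 -55.9   0. ] tray [598.3 -87.1] [596.8 -96. ]
```

```bash
python3 -m inch '[[-0.04,0.006,0.03,0,0,0,-1],[-0.04,0.006,0.035,0,0,0,-1],[-0.04,0.006,0.035,0,0,0,-1],[-0.028,0.005,0.03,0,0,0,-1],[0,0,0.04,0,0,0,-1],[0,0,0.03,0,0,0,-1],[0,0,0,0,0,0,-1]]'; python3 -m inch '[[0,0,0,0,0,0,-1]]'
```

```text
clock: 1.4
eef_pos: [643.2, 5.9, 108.0]
tcp_rot: [-3.132, 0.0, 1.569]
contact_force: [-0.7, -0.5, -0.5]
opening: 1.0
grasp_force: 0.0
clock: 1.5
eef_pos: [646.7, 6.7, 112.8]
tcp_rot: [-3.14, 0.0, 1.57]
contact_force: [0.4, -0.3, -0.2]
opening: 1.0
grasp_force: 0.0
```

```bash
python3 -m inch '[[0,0.001,0.03,0,0,0,-1],[0,0,0.03,0,0,0,-1],[0,0,0.022,0,0,0,-1],[0,0,0,0,0,0,-1],[0,0,0,0,0,0,-1]]'; python3 -m inch '[[0,0,0,0,0,0,0],[0,0,0,0,0,0,0.4],[0,0,0,0,0,0,0.6],[0,0,0,0,0,0,0.6],[0,0,0,0,0,0,0.8],[0,0,0,0,0,0,0.8],[0,0,0,0,0,0,0.8]]' 50
```

```text
clock: 2.0
eef_pos: [649.3, 7.5, 32.9]
tcp_rot: [3.14, 0.0, 1.571]
contact_force: [0.2, -0.1, -0.1]
opening: 1.002
grasp_force: 0.0
clock: 2.7
eef_pos: [649.1, 7.5, 32.8]
tcp_rot: [3.14, -0.0, 1.571]
contact_force: [-1.8, -1.5, 7.1]
opening: 0.58
grasp_force: 53.6
```

```bash
python3 -m inch '[[0,0,-0.02,0,0,0,0.8],[0,0,-0.03,0,0,0,0.8],[0.035,0,-0.01,0,0,0,0.8],[0.04,-0.001,0,0,0,0,0.8],[0.04,-0.001,0,0,0,0,0.8],[0.04,-0.001,0,0,0,0,0.8],[0.04,-0.001,0,0,0,0,0.8],[0.04,-0.001,0,0,0,0,0.8]]'; python3 -m inch '[[0,0,0,0,0,0,0.8],[0,0,0,0,0,0,0.8],[0,0,0,0,0,0,0.8]]'
```

```text
clock: 3.5
eef_pos: [642.3, 243.9, 90.8]
tcp_rot: [-3.141, 0.0, 1.571]
contact_force: [1.7, 0.3, -5.6]
opening: 0.579
grasp_force: 54.8
clock: 3.8
eef_pos: [642.6, 241.7, 90.7]
tcp_rot: [-3.14, 0.001, 1.571]
contact_force: [-0.0, -0.3, -5.3]
opening: 0.579
grasp_force: 54.5
```

```bash
python3 -m inch '[[0.001,0.001,0.02,0,0,0,0.8],[0,0,0.02,0,0,0,0.8],[0,0,0.008,0,0,0,0.8],[0,0,0.004,0,0,0,0.8],[0,0,0,0,0,0,0.8],[0,0,0,0,0,0,0.8]]'; python3 -m inch '[[0,0,0.001,0,0,0,0.8],[0,0,0,0,0,0,0.8]]'
```

```text
clock: 4.4
eef_pos: [644.8, 243.4, 39.9]
tcp_rot: [3.141, -0.0, 1.57]
contact_force: [-0.4, -0.6, -5.5]
opening: 0.574
grasp_force: 54.4
clock: 4.6
eef_pos: [644.5, 243.6, 38.7]
tcp_rot: [3.141, -0.0, 1.571]
contact_force: [-0.9, 0.1, -6.3]
opening: 0.579
grasp_force: 54.4
```

```bash
python3 -m inch '[[0,0,0.002,0,0,0,0.8],[0,0,0,0,0,0,0.8],[0,0,0,0,0,0,0.1],[0,0,0,0,0,0,-0.3],[0,0,0,0,0,0,-0.5],[0,0,0,0,0,0,-0.5]]';  python3 -m inch '[[0,0,-0.03,0,0,0,-0.6],[0,0,-0.04,0,0,0,-1],[0,0,-0.04,0,0,0,-1],[0,0,-0.04,0,0,0,-1],[-0.035,-0.01,-0.04,0,0,0,-1],[-0.045,-0.015,-0.01,0,0,0,-1],[-0.045,-0.015,0,0,0,0,-1],[-0.045,-0.015,0,0,0,0,-1]]'; python3 -m inch '[[-0.045,-0.015,0,0,0,0,-1],[-0.045,-0.015,0,0,0,0,-1],[-0.045,-0.015,0,0,0,0,-1],[-0.045,-0.015,0,0,0,0,-1],[-0.045,-0.015,0,0,0,0,-1],[-0.045,-0.01,0,0,0,0,-1],[-0.03,0,0,0,0,0,-1],[0,0,0,0,0,0,-1]]'; python3 -m inch '[[0,0,0,0,0,0,-1],[0,0,0,0,0,0,-1]]';python3 -c "
from h import *
f=snap('wrist','w2');print(f['p'],f['rot']);cv2.imwrite('pics/w2x.png',cv2.resize(f['img'][20:340],(800,500),interpolation=2))"
```

```text
clock: 5.2
eef_pos: [644.4, 243.6, 36.2]
tcp_rot: [3.141, -0.0, 1.571]
contact_force: [-0.3, 0.5, 0.7]
opening: 0.753
grasp_force: 0.0
clock: 6.0
eef_pos: [589.5, 74.8, 233.9]
tcp_rot: [3.14, -0.0, 1.572]
contact_force: [0.3, -0.4, -0.1]
opening: 0.998
grasp_force: 0.0
clock: 6.8
eef_pos: [504.7, -227.3, 233.4]
tcp_rot: [3.141, 0.001, 1.567]
contact_force: [1.3, -0.0, -0.8]
opening: 1.0
grasp_force: 0.0
clock: 7.0
eef_pos: [505.0, -222.9, 232.9]
tcp_rot: [-3.141, -0.0, 1.571]
contact_force: [0.4, 0.9, -0.5]
opening: 1.002
grasp_force: 0.0
[ 504.95984868 -222.92981095  232.94754615] [-3.14136766e+00 -4.74538083e-04  1.57125509e+00]
```

View pics/w2x.png

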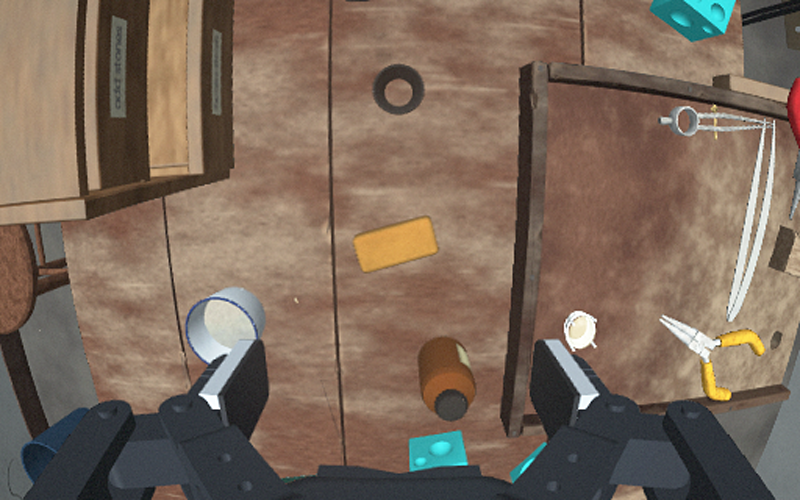

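w2x: loupe rim centred at (399,89); wax top corners at (354,238), (431,216), (439,247) and (362,272); bottle at (446,370), cup at (225,327).

```bash
python3 - <<'E'
from h import *
f=ld("w2");c=lambda u,v,z:w(f,u/1.5625,20+v/1.5625,z)[:2]
P=np.array([c(*a,18) for a in [(354,238),(431,216),(439,247),(362,272)]]);e=P[1]-P[0]+P[2]-P[3]
print("wax",P,P.mean(0),np.degrees(np.arctan2(e[1],e[0])))
print("loupe",c(399,89,26),c(374,89,26),c(424,89,26),c(399,65,26),c(399,114,26))
print("bottle",c(445,345,0),c(452,405,83),"cup",c(225,327,45),c(265,300,45),"tray",c(520,70,20),c(520,250,20),c(505,430,20), "drawer", c(232,170,60))
E
```

```text
wax [[ 470.6 -227.2]
 [ 528.1 -210.5]
 [ 534.5 -234.1]
 [ 476.1 -253.8]] [ 502.325 -231.4  ] 17.435618452930424
loupe [ 504.3 -117.8] [ 486.7 -117.6] [ 521.8 -117.6] [ 504.3 -100.3] [ 504.3 -135.8]
bottle [ 543.6 -323.8] [ 541.4 -331.4] cup [ 370.6 -290.1] [ 405.7 -267.5] tray [592.6 -99.7] [ 597.  -235.6] [ 599.7 -401.1] drawer [ 393.  -170.9]
```

```bash
python3 -m inch '[[-0.004,-0.001,0.01,0,0,8,-1],[0,0,0.01,0,0,8,-1],[0,0,0.01,0,0,8,-1],[0,0,0.01,0,0,8,-1],[0,0,0.01,0,0,8,-0.5],[0,0,0.01,0,0,8,-0.5],[0,0,0.01,0,0,8,-0.5],[0,0,0.01,0,0,8,-0.5]]';python3 -m inch '[[0,0,0,0,0,8,-0.3],[0,0,0,0,0,0.6,-0.3],[0,0,0,0,0,0,-0.3],[0,0,0,0,0,0,-0.3]]'; python3 -c "
from h import *
s=r.sense();R=Ro.from_euler('xyz',s['tcp_rot']).as_matrix();print(s['eef_pos'],np.degrees(np.arctan2(R[1,1],R[0,1])),R.T@(np.array([502.3,-232,24])-s['eef_pos']))"
```

```text
clock: 7.85
eef_pos: [504.3, -226.5, 152.7]
tcp_rot: [-3.141, -0.0, 0.45]
contact_force: [-0.6, 0.6, -0.3]
opening: 0.748
grasp_force: 0.0
clock: 8.25
eef_pos: [504.2, -227.5, 153.3]
tcp_rot: [3.141, -0.0, 0.308]
contact_force: [0.4, 0.6, 0.5]
opening: 0.649
grasp_force: 0.0
[ 504.24758209 -227.45286785  153.33554498] -72.37865698884293 [ -3.28471226   3.70165209 129.33545964]
```

```bash
python3 -m inch '[[-0.0033,0.0037,0.035,0,0,0,-0.3],[0,0,0.04,0,0,0,-0.3],[0,0,0.03,0,0,0,-0.3],[0,0,0.02,0,0,0,-0.3],[0,0,0.003,0,0,0,-0.3],[0,0,0,0,0,0,-0.3],[0,0,0,0,0,0,-0.3]]'; python3 -m inch '[[0,0,0,0,0,0,0.2],[0,0,0,0,0,0,0.5],[0,0,0,0,0,0,0.6],[0,0,0,0,0,0,0.8],[0,0,0,0,0,0,0.8],[0,0,0,0,0,0,0.8],[0,0,0,0,0,0,0.8]]' 30
```

```text
clock: 8.95
eef_pos: [502.8, -232.7, 26.3]
tcp_rot: [3.14, -0.001, 0.304]
contact_force: [0.4, -0.3, 0.6]
opening: 0.651
grasp_force: 0.0
clock: 9.65
eef_pos: [502.7, -232.7, 26.4]
tcp_rot: [3.14, -0.001, 0.304]
contact_force: [-1.2, 0.7, 7.7]
opening: 0.343
grasp_force: 29.4
```

```bash
python3 -m inch '[[0,0,-0.02,0,0,0,0.8],[0,0,-0.04,0,0,0,0.8],[0,0,-0.03,0,0,-8,0.8],[0,0,0,0,0,-8,0.8],[0,0,0,0,0,-8,0.8],[0,0,0,0,0,-8,0.8],[0,0,0,0,0,-8,0.8],[0,0,0,0,0,-8,0.8]]';python3 -m inch '[[0,0,0,0,0,-8,0.8],[0,0,0,0,0,-8,0.8],[0,0,0,0,0,-8,0.8],[0,0,0,0,0,-7,0.8],[0,0,0,0,0,0,0.8],[0,0,0,0,0,0,0.8]]'; cat >> h.py <<'E'
def to(x,y,z):
    s=r.sense();R=Ro.from_euler('xyz',s['tcp_rot']).as_matrix()
    print(s['eef_pos'].round(1),"yaxis deg",np.degrees(np.arctan2(R[1,1],R[0,1])).round(1),"tool shift",(R.T@(np.array([x,y,z])-s['eef_pos'])).round(1))
E
python3 -c "
from h import *
to(501.1,125,30)"
```

```text
clock: 10.45
eef_pos: [502.0, -232.4, 115.8]
tcp_rot: [3.141, -0.0, 1.147]
contact_force: [0.3, -0.5, -0.6]
opening: 0.344
grasp_force: 30.3
clock: 11.05
eef_pos: [502.0, -232.4, 115.4]
tcp_rot: [3.141, 0.0, 1.679]
contact_force: [-0.4, -0.7, -0.3]
opening: 0.344
grasp_force: 30.3
[ 502.  -232.4  115.4] yaxis deg 6.2 tool shift [355.5  37.7  85.4]
```

```bash
python3 -m inch '[[0.045,0.005,0,0,0,0,0.8],[0.045,0.005,0,0,0,0,0.8],[0.045,0.005,0,0,0,0,0.8],[0.045,0.005,0,0,0,0,0.8],[0.045,0.005,0,0,0,0,0.8],[0.045,0.005,0,0,0,0,0.8],[0.045,0.005,0,0,0,0,0.8],[0.04,0.003,0.02,0,0,0,0.8]]';python3 -m inch '[[0,0,0.02,0,0,0,0.8],[0,0,0,0,0,0,0.8],[0,0,0,0,0,0,0.8]]'; python3 -c "
from h import *
to(501.1,125,30.4)"
```

```text
clock: 11.85
eef_pos: [502.0, 127.3, 97.1]
tcp_rot: [3.136, -0.001, 1.679]
contact_force: [0.7, 0.4, -0.8]
opening: 0.336
grasp_force: 30.3
clock: 12.15
eef_pos: [499.8, 124.4, 75.2]
tcp_rot: [-3.141, 0.0, 1.681]
contact_force: [-0.2, -0.3, 0.3]
opening: 0.341
grasp_force: 30.2
[499.8 124.4  75.2] yaxis deg 6.3 tool shift [ 0.5  1.4 44.8]
```

```bash
python3 -m inch '[[0,0.001,0.02,0,0,0,0.8],[0,0,0.015,0,0,0,0.8],[0,0,0.006,0,0,0,0.8],[0,0,0.003,0,0,0,0.8],[0,0,0,0,0,0,0.8],[0,0,0,0,0,0,0.8]]';python3 -m inch '[[0,0,0.001,0,0,0,0.8],[0,0,0,0,0,0,0.8]]'
```

```text
clock: 12.75
eef_pos: [501.6, 124.6, 31.8]
tcp_rot: [3.141, -0.0, 1.682]
contact_force: [0.5, -0.0, -0.2]
opening: 0.344
grasp_force: 30.3
clock: 12.95
eef_pos: [501.4, 124.8, 30.4]
tcp_rot: [3.141, -0.0, 1.683]
contact_force: [-0.1, -0.5, 2.3]
opening: 0.344
grasp_force: 30.5
```

```bash
python3 -m inch '[[0,0,0,0,0,0,0.3],[0,0,0,0,0,0,0],[0,0,0,0,0,0,0],[0,0,-0.02,0,0,0,0],[0,0,-0.04,0,0,0,-0.5],[-0.01,0,-0.045,0,0,0,-1],[-0.045,-0.005,-0.045,0,0,0,-1],[-0.045,-0.005,-0.02,0,0,0,-1]]';python3 -m inch '[[-0.045,-0.005,0,0,0,4,-1],[-0.045,0,0,0,0,2.5,-1],[-0.04,0,0,0,0,0,-1],[0,0,0,0,0,0,-1],[0,0,0,0,0,0,-1],[0,0,0,0,0,0,-1]]';python3 -c "
from h import *
f=snap('wrist','w3');print(f['p'],f['rot']);cv2.imwrite('pics/w3x.png',cv2.resize(f['img'][0:320,60:460],(750,600),interpolation=2))"
```

```text
clock: 13.75
eef_pos: [503.5, 34.3, 193.4]
tcp_rot: [3.137, -0.0, 1.685]
contact_force: [0.9, 0.6, 0.6]
opening: 1.0
grasp_force: 0.0
clock: 14.35
eef_pos: [503.9, -95.4, 190.1]
tcp_rot: [-3.141, -0.0, 1.569]
contact_force: [0.4, -0.3, -0.5]
opening: 1.0
grasp_force: 0.0
[503.92724815 -95.39258627 190.13240211] [-3.14112086e+00 -4.16218992e-04  1.56930176e+00]
```

View pics/w3x.png

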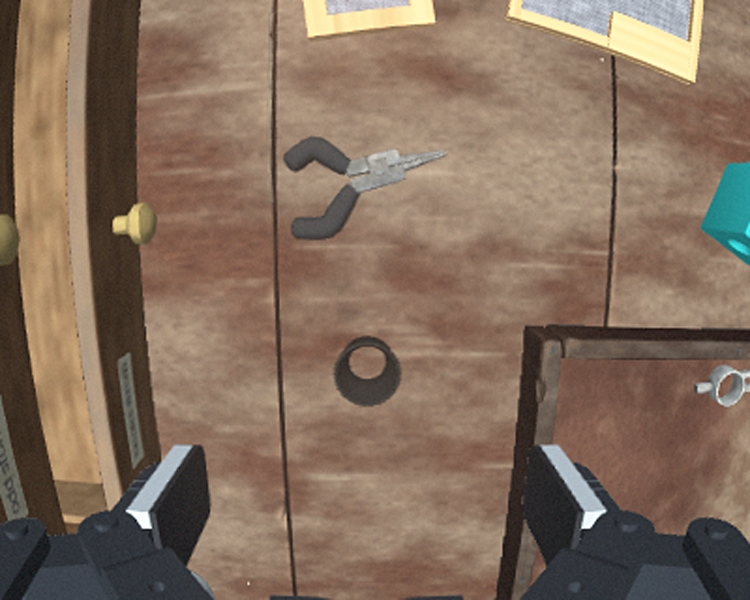

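w3x: cutters' tip at (446,153), joint body at (376,171), handle ends at (286,160) and (292,230); loupe rim centred near (368,372).

```bash
python3 - <<'E'
from h import *
f=ld("w3");k=1.875;c=lambda u,v,z:w(f,60+u/k,v/k,z)[:2]
for a in [(446,153),(347,167),(393,149),(405,177),(355,193),(286,160),(292,230),(312,138),(318,239)]:print(a,c(*a,9))
print("loupe",c(335,372,26),c(401,372,26),c(368,406,26))
E
```

```text
(446, 153) [546.7   2.8]
(347, 167) [493.   -5.6]
(393, 149) [517.8   4.4]
(405, 177) [524.3 -11. ]
(355, 193) [497.2 -19.9]
(286, 160) [459.8  -1. ]
(292, 230) [462.6 -39.8]
(312, 138) [474.   10.9]
(318, 239) [476.9 -45.1]
loupe [ 486.2 -115.9] [ 522.1 -116. ] [ 504.1 -135.6]
```

```bash
python3 -m inch '[[0.044,0.005,0,0,0,0,-0.6],[0.044,0.004,0,0,0,8,-0.4],[0,0,0.01,0,0,8,-0.2],[0,0,0.01,0,0,8,-0.1],[0,0,0.01,0,0,8,-0.1],[0,0,0.01,0,0,8,-0.1],[0,0,0.01,0,0,8,-0.1],[0,0,0.01,0,0,8,-0.1]]';python3 -m inch '[[0,0,0.01,0,0,8,-0.1],[0,0,0.01,0,0,8.5,-0.1],[0,0,0.02,0,0,0,-0.1],[0,0,0,0,0,0,-0.1],[0,0,0,0,0,0,-0.1],[0,0,0,0,0,0,-0.1]]';python3 -c "
from h import *
to(513,-7.5,24);print(r.sense()['qpos'])"
```

```text
clock: 15.2
eef_pos: [513.1, -7.9, 129.9]
tcp_rot: [-3.141, 0.0, 0.592]
contact_force: [0.1, -0.3, 0.1]
opening: 0.548
grasp_force: 0.0
clock: 15.8
eef_pos: [513.7, -8.8, 91.0]
tcp_rot: [3.141, -0.001, 0.309]
contact_force: [0.1, -0.6, 1.4]
opening: 0.552
grasp_force: 0.0
[513.7  -8.8  91. ] yaxis deg -72.3 tool shift [-0.3 -1.5 67. ]
[-2.00534964e-02  3.96041546e-01  1.99507133e+00  5.60927965e-05
  7.49637441e-01  1.24210815e+00]
```

```bash
python3 -m inch '[[0,-0.0015,0.025,0,0,0,-0.1],[0,0,0.025,0,0,0,-0.1],[0,0,0.015,0,0,0,-0.1],[0,0,0.004,0,0,0,-0.1],[0,0,0,0,0,0,-0.1],[0,0,0,0,0,0,-0.1]]';python3 -m inch '[[0,0,0,0,0,0,0.2],[0,0,0,0,0,0,0.5],[0,0,0,0,0,0,0.7],[0,0,0,0,0,0,0.9],[0,0,0,0,0,0,0.9],[0,0,0,0,0,0,0.9],[0,0,0,0,0,0,0.9]]' 40;python3 -c "
from h import *
to(513,-7.5,24)
f=snap('wrist','w4');cv2.imwrite('pics/w4x.png',cv2.resize(f['img'][140:384,130:380],(600,586),interpolation=2))"
```

```text
clock: 16.4
eef_pos: [513.6, -7.8, 22.3]
tcp_rot: [3.141, -0.001, 0.307]
contact_force: [1.1, -0.0, -0.3]
opening: 0.552
grasp_force: 0.0
clock: 17.1
eef_pos: [513.3, -7.9, 22.1]
tcp_rot: [3.141, -0.001, 0.307]
contact_force: [-1.0, 0.2, 7.5]
opening: 0.191
grasp_force: 40.1
[513.3  -7.9  22.1] yaxis deg -72.4 tool shift [-0.2 -0.5 -1.9]
```

View pics/w4x.png

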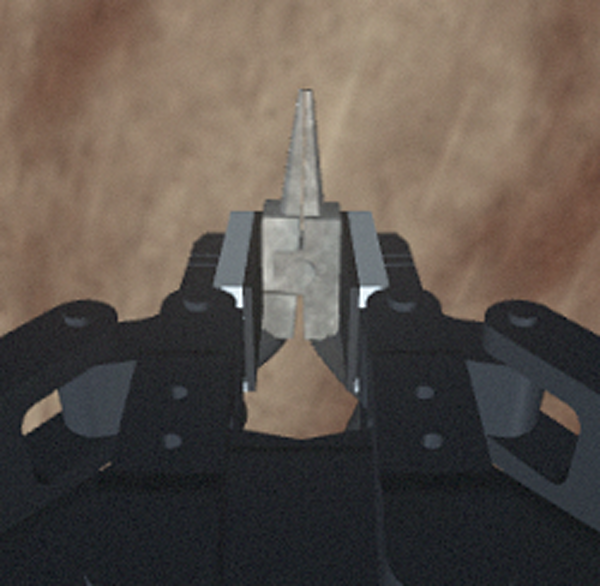

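The cutters are gripped squarely at the joint, with the tip at (306,90).

```bash
python3 -c "
from h import *
f=ld('w4');p=w(f,130+306/2.4,140+90/2.4,8);q=w(f,130+302/2.4,140+203/2.4,11);print(p,q,np.linalg.norm(p[:2]-f['p'][:2]),np.linalg.norm(q[:2]-f['p'][:2]))"
python3 -m inch '[[0,0,-0.02,0,0,0,0.9],[0,0,-0.03,0,0,0,0.9],[0,0,-0.03,0,0,7,0.9],[0,0,0,0,0,7,0.9],[0,0,0,0,0,7,0.9],[0,0,0,0,0,7.4,0.9],[0,0,0,0,0,0,0.9],[0,0,0,0,0,0,0.9]]'; python3 -c "
from h import *
to(652.7,117.9,26)"
```

```text
[547.8   1.5   8. ] [525.5  -4.7  11. ] 35.71734282747569 12.572151857963597
clock: 17.95
eef_pos: [512.7, -7.9, 101.3]
tcp_rot: [3.142, -0.0, -0.185]
contact_force: [0.1, 0.5, -1.0]
opening: 0.198
grasp_force: 39.2
[512.7  -7.9 101.3] yaxis deg -100.6 tool shift [ 114.5 -149.4   75.3]
```

```bash
python3 -m inch '[[0.03,-0.035,0,0,0,0,0.9],[0.03,-0.035,0,0,0,0,0.9],[0.03,-0.035,0,0,0,0,0.9],[0.03,-0.035,0,0,0,0,0.9],[0.006,-0.009,0.02,0,0,0,0.9],[0,0,0.02,0,0,0,0.9],[0,0,0,0,0,0,0.9],[0,0,0,0,0,0,0.9]]'; python3 -c "
from h import *
to(663.8,115.8,26)"
```

```text
clock: 18.75
eef_pos: [663.9, 114.7, 61.0]
tcp_rot: [3.141, 0.001, -0.187]
contact_force: [-0.3, -0.0, -1.1]
opening: 0.195
grasp_force: 39.3
[663.9 114.7  61. ] yaxis deg -100.7 tool shift [-0.2 -1.1 35. ]
```

```bash
python3 -m inch '[[0,-0.001,0.015,0,0,0,0.9],[0,0,0.01,0,0,0,0.9],[0,0,0.005,0,0,0,0.9],[0,0,0.003,0,0,0,0.9],[0,0,0,0,0,0,0.9],[0,0,0,0,0,0,0.9]]'; python3 -m inch '[[0,0,0.001,0,0,0,0.9],[0,0,0,0,0,0,0.9]]'
```

```text
clock: 19.35
eef_pos: [664.8, 115.8, 28.5]
tcp_rot: [-3.141, -0.0, -0.188]
contact_force: [-0.2, 0.2, -1.0]
opening: 0.196
grasp_force: 39.3
clock: 19.55
eef_pos: [664.8, 115.9, 27.5]
tcp_rot: [-3.141, -0.0, -0.188]
contact_force: [-0.8, -0.7, -0.7]
opening: 0.195
grasp_force: 39.3
```

```bash
python3 -m inch '[[0,0,0.001,0,0,0,0.9],[0,0,0.0005,0,0,0,0.9],[0,0,0,0,0,0,0.9]]';python3 -m inch '[[0,0,0,0,0,0,0.6],[0,0,0,0,0,0,0.4],[0,0,0,0,0,0,0.3],[0,0,0,0,0,0,0.3],[0,0,-0.01,0,0,0,0.3],[0,0,-0.03,0,0,0,0],[0,0,-0.04,0,0,0,-0.5],[0,0,-0.04,0,0,-7,-1]]'
python3 -m inch '[[0,0,-0.03,0,0,-8,-1],[0,0,-0.03,0,0,-8,-1],[0,0,0,0,0,-8,-1],[0,0,0,0,0,-8,-1],[0,0,0,0,0,-8,-1],[0,0,0,0,0,-8,-1],[0,0,0,0,0,-8,-1],[0,0,0,0,0,-8,-1]]'
python3 -m inch '[[0,0,0,0,0,-8,-1],[0,0,0,0,0,-8,-1],[0,0,0,0,0,-8,-1],[0,0,0,0,0,-5.7,-1],[0,0,0,0,0,0,-1],[0,0,0,0,0,0,-1]]'
python3 -c "
from h import *
to(504.2,-117.5,28)
f=snap('wrist','w5');cv2.imwrite('pics/w5x.png',cv2.resize(f['img'][0:360],(800,562),interpolation=2))"
```

```text
clock: 19.85
eef_pos: [664.8, 115.9, 26.2]
tcp_rot: [-3.141, -0.0, -0.188]
contact_force: [-0.6, -0.2, 3.0]
opening: 0.193
grasp_force: 39.8
clock: 20.65
eef_pos: [664.2, 116.3, 147.1]
tcp_rot: [-3.141, 0.001, -0.065]
contact_force: [0.7, 0.8, -0.4]
opening: 0.823
grasp_force: 0.0
clock: 21.45
eef_pos: [664.5, 116.5, 206.3]
tcp_rot: [-3.141, -0.001, 1.057]
contact_force: [-0.1, -0.3, 0.0]
opening: 1.0
grasp_force: 0.0
clock: 22.05
eef_pos: [664.6, 116.2, 206.1]
tcp_rot: [3.141, -0.0, 1.566]
contact_force: [0.6, -0.4, 0.6]
opening: 1.002
grasp_force: 0.0
[664.6 116.2 206.1] yaxis deg -0.3 tool shift [-234.5 -159.4  178. ]
```

View pics/w5x.png

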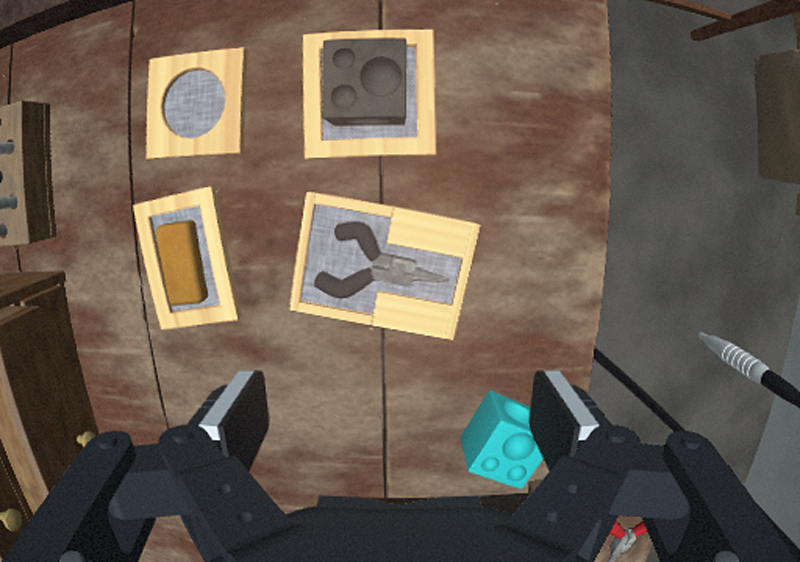

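Cube, wax and cutters all sit in their recesses. Now the loupe.

```bash
python3 -m inch '[[-0.04,-0.027,0,0,0,0,-1],[-0.04,-0.027,0,0,0,0,-1],[-0.04,-0.027,0.02,0,0,0,-1],[-0.04,-0.027,0.02,0,0,0,-1],[-0.04,-0.027,0.03,0,0,0,-0.6],[-0.035,-0.024,0.03,0,0,0,-0.4],[0,0,0.01,0,0,0,-0.4],[0,0,0,0,0,0,-0.4]]';python3 -m inch '[[0,0,0,0,0,0,-0.4],[0,0,0,0,0,0,-0.4]]'; python3 -c "
from h import *
to(504.2,-117.5,27)"
```

```text
clock: 22.9
eef_pos: [510.6, -109.8, 101.1]
tcp_rot: [-3.139, -0.001, 1.565]
contact_force: [0.7, 0.7, 1.1]
opening: 0.698
grasp_force: 0.0
clock: 23.1
eef_pos: [513.3, -108.7, 103.3]
tcp_rot: [3.139, 0.0, 1.57]
contact_force: [-0.2, -1.1, -0.5]
opening: 0.701
grasp_force: 0.0
[ 513.3 -108.7  103.3] yaxis deg -0.1 tool shift [-8.8 -9.2 76.3]
```

```bash
python3 -m inch '[[-0.009,-0.009,0.01,0,0,0,-0.4],[0,0,0.03,0,0,0,-0.4],[0,0,0.02,0,0,0,-0.4],[0,0,0.013,0,0,0,-0.4],[0,0,0.002,0,0,0,-0.4],[0,0,0,0,0,0,-0.4]]'; python3 -m inch '[[0,0,0,0,0,0,0],[0,0,0,0,0,0,0.2],[0,0,0,0,0,0,0.4],[0,0,0,0,0,0,0.5],[0,0,0,0,0,0,0.7],[0,0,0,0,0,0,0.7],[0,0,0,0,0,0,0.7]]' 25
```

```text
clock: 23.7
eef_pos: [502.7, -118.3, 27.2]
tcp_rot: [-3.141, -0.0, 1.569]
contact_force: [0.8, 0.2, 1.5]
opening: 0.708
grasp_force: 0.0
clock: 24.4
eef_pos: [503.3, -118.5, 28.3]
tcp_rot: [3.14, 0.0, 1.569]
contact_force: [-0.3, -0.5, 4.5]
opening: 0.402
grasp_force: 24.4
```

```bash
python3 -m inch '[[0,0,-0.02,0,0,0,0.7],[0,0,-0.03,0,0,0,0.7],[0.03,0.001,-0.03,0,0,0,0.7],[0.045,0.0015,0,0,0,0,0.7],[0.045,0.0015,0,0,0,0,0.7],[0.045,0.0015,0,0,0,0,0.7],[0.045,0.0015,0,0,0,0,0.7],[0.045,0.0015,0,0,0,0,0.7]]';python3 -m inch '[[0.045,0.0015,0,0,0,0,0.7],[0.04,0,0,0,0,0,0.7],[0.02,0,0.02,0,0,0,0.7],[0,0,0.01,0,0,0,0.7],[0,0,0,0,0,0,0.7],[0,0,0,0,0,0,0.7]]';python3 -c "
from h import *
to(514,242,32.3)
f=snap('wrist','w6');cv2.imwrite('pics/w6x.png',cv2.resize(f['img'][134:384,155:355],(480,600),interpolation=2))"
```

```text
clock: 25.2
eef_pos: [511.8, 138.6, 108.1]
tcp_rot: [3.14, -0.0, 1.569]
contact_force: [1.3, -0.4, -1.7]
opening: 0.4
grasp_force: 25.1
clock: 25.8
eef_pos: [513.1, 240.6, 77.4]
tcp_rot: [-3.141, 0.0, 1.569]
contact_force: [-0.5, -0.5, 0.0]
opening: 0.402
grasp_force: 25.1
[513.1 240.6  77.4] yaxis deg -0.1 tool shift [ 1.4  0.9 45.1]
```

View pics/w6x.png

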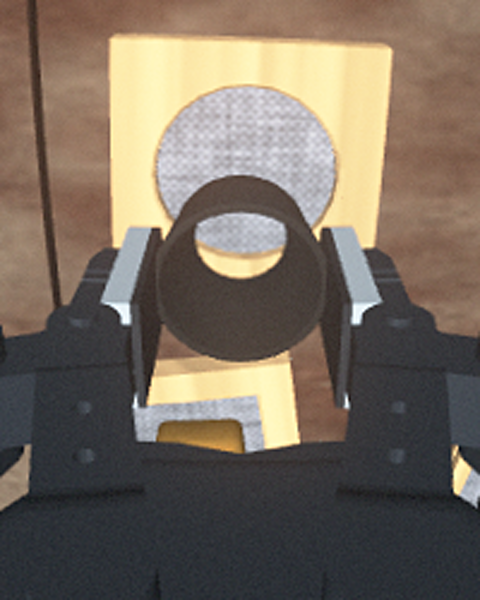

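The loupe is held upright between the pads, with its recess straight below. Lowering it.

```bash
python3 -m inch '[[0.0015,0.001,0.02,0,0,0,0.7],[0,0,0.015,0,0,0,0.7],[0,0,0.006,0,0,0,0.7],[0,0,0.002,0,0,0,0.7],[0,0,0,0,0,0,0.7],[0,0,0,0,0,0,0.7]]'; python3 -m inch '[[0,0,0.001,0,0,0,0.7],[0,0,0,0,0,0,0.7]]'
```

```text
clock: 26.45
eef_pos: [514.7, 243.2, 34.7]
tcp_rot: [3.141, -0.0, 1.569]
contact_force: [0.2, -0.1, -0.6]
opening: 0.397
grasp_force: 25.1
clock: 26.65
eef_pos: [514.5, 243.3, 33.5]
tcp_rot: [3.141, -0.0, 1.569]
contact_force: [0.0, 0.8, -0.3]
opening: 0.4
grasp_force: 25.1
```

```bash
python3 -m inch '[[0,0,0.001,0,0,0,0.7],[0,0,0.0005,0,0,0,0.7],[0,0,0,0,0,0,0.7]]';python3 -m inch '[[0,0,0,0,0,0,0.3],[0,0,0,0,0,0,-0.1],[0,0,0,0,0,0,-0.2],[0,0,0,0,0,0,-0.2],[0,0,-0.02,0,0,0,-0.2],[0,0,-0.04,0,0,0,-0.5],[0,0,-0.04,0,0,0,-1],[-0.03,0.02,-0.04,0,0,0,-1]]'
python3 -m inch '[[-0.045,0.02,-0.03,0,0,0,-1],[-0.04,0.02,-0.02,0,0,0,-1],[-0.02,0.015,0,0,0,0,-1],[0,0,0,0,0,0,-1],[0,0,0,0,0,0,-1],[0,0,0,0,0,0,-1]]'
python3 -c "
from h import *
f=snap('wrist','w7');print(f['p'],f['rot']);cv2.imwrite('pics/w7x.png',cv2.resize(f['img'][20:260,60:380],(800,600),interpolation=2))"
```

```text
clock: 26.95
eef_pos: [514.5, 243.3, 32.3]
tcp_rot: [3.141, -0.0, 1.569]
contact_force: [-1.3, -1.8, 5.6]
opening: 0.394
grasp_force: 25.5
clock: 27.75
eef_pos: [531.6, 216.9, 170.3]
tcp_rot: [-3.141, -0.001, 1.572]
contact_force: [1.4, 0.5, -0.1]
opening: 0.999
grasp_force: 0.0
clock: 28.35
eef_pos: [584.2, 116.8, 214.3]
tcp_rot: [-3.14, -0.0, 1.57]
contact_force: [-0.0, 0.3, 0.3]
opening: 1.002
grasp_force: 0.0
[584.17840279 116.8144745  214.26014607] [-3.14017488e+00 -3.14098053e-05  1.56967473e+00]
```

View pics/w7x.png

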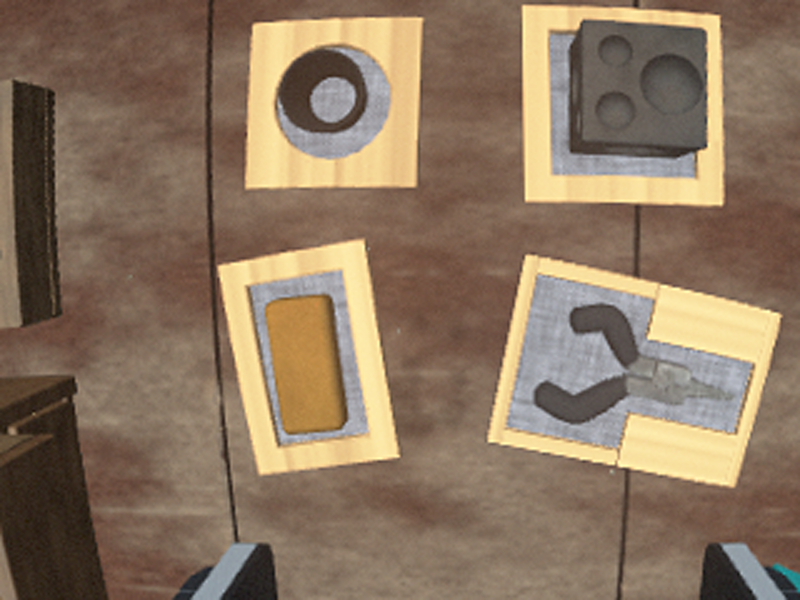

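```bash
python3 - <<'E'
from h import *
f=ld("w7");c=lambda u,v,z:w(f,60+u/2.5,20+v/2.5,z)[:2]
m=lambda z,*a:np.mean([c(*p,z) for p in a],0).round(1)
print("loupe",m(30,(278,90),(367,90),(322,47),(322,133)),"h",m(10,(252,23),(423,17),(417,187),(245,188)))
print("cube",m(54,(583,20),(706,28),(706,148),(578,154)),"h",m(10,(522,6),(719,15),(723,205),(525,202)))
print("wax",m(22,(266,299),(330,293),(345,430),(282,434)),"h",m(10,(218,266),(364,240),(399,457),(259,474)))
print("tip",c(732,395,12),"h",m(10,(530,255),(780,314),(736,487),(488,441)))
E
```

```text
loupe [514.3 244.3] h [514.2 242.6]
cube [643.3 240.9] h [643.6 240.9]
wax [502.  124.9] h [500.1 124.2]
tip [697.5 109.1] h [652.4 117. ]
```

```bash
python3 -c "
from rig import r
print(r.sign_off())"
```

```text
the job is handed in; nothing more can be done
None
```

All four things are in their own holders, each within about 2 mm of centre in the last picture; the bottle and cup were not touched, and the job was handed in at about 28 s on the robot's clock (no verdict came back).

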